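# Sweep used screw caps off a lab deck into the catch pan

### The job

Three loose used screw caps lie flat on the raised deck. Sweep them with the fingertips along the deck and over its open far edge so that all three drop into the steel catch pan standing against that edge; do not pick up or lift any cap. Leave the jars, the vial and the square box on the deck standing where they are, and finish clear of everything.

Things in the scene. Friction and masses are not known exactly. Their poses are not given: they have to be found in the camera images.
- deck: Raised grey work deck, fixed: 225 mm (its x) by 580 mm (its y), flat top 55 mm above the bench. Origin: centre of its underside, on the bench. Its +x axis points away from the robot; the +x edge is open (no rim), 112.5 mm from the origin. The other three edges have a steel rim 4 mm thick, 6 mm high.
- pan: Steel catch pan, open at the top, fixed against the deck's open far edge: 100 mm (x) by 156 mm (y) outside, walls 3 mm. Origin: centre of its underside, on the bench; axes parallel to the deck's. Far and two side walls are 80 mm high; the near wall, touching the deck's edge at x = -50 mm, is 48 mm high, so caps slide over it. Inner floor 4 mm above the bench. The mouth is 150 mm wide along y.
- vial_c (a point): Centre, half-way up, of a small upright amber glass vial with a white cap, 26 mm diameter, 48 mm high, loose. To be left alone.
- jar_c (a point): Centre, half-way up, of a small upright clear jar with a white cap, 28 mm diameter, 42 mm high, loose. To be left alone.
- reagent_c (a point): Centre, half-way up, of an upright glass reagent jar with a white cap, 44 mm diameter, 62 mm high, loose. To be left alone.
- cryobox_c (a point): Centre, half-way up, of a square white box with a clear cover, 44 by 44 mm, 42 mm high, loose. To be left alone.
- cap0_center (a point): Centre, half-way up, of a loose white plastic screw cap lying flat on the deck: a low closed disc, 34 mm diameter, 14 mm high, about 20 g (14 to 28 g). It slides when pushed. At the start it lies in front of the middle of the pan's mouth, between the other two.
- cap1_center (a point): Centre, half-way up, of a loose white plastic screw cap lying flat on the deck: a low closed disc, 34 mm diameter, 14 mm high, about 20 g (14 to 28 g). It slides when pushed. At the start it lies to the left (+y) of the other caps.
- cap2_center (a point): Centre, half-way up, of a loose white plastic screw cap lying flat on the deck: a low closed disc, 34 mm diameter, 14 mm high, about 20 g (14 to 28 g). It slides when pushed. At the start it lies to the right (-y) of the other caps.
There are look-alikes about, which are no part of the job. What is shaped like the part that bears cap1_center but orange is not meant. Leave any red look-alike of the part that bears cryobox_c alone.

How it is judged:
At the end, for the whole second after the job is handed in: The centre of each of the three caps is inside the catch pan's outline and lower than 48 mm above the pan's underside (below the deck's top) (lying, on edge or still rolling in it), and the four things on the deck stand upright (tilt under 0.2 rad) (x of cap0_center in the frame of pan between -0.05 and 0.05 m and y of cap0_center in the frame of pan between -0.078 and 0.078 m and z of each of cap0_center, cap1_center, cap2_center in the frame of pan below 0.048 m and x of cap1_center in the frame of pan between -0.05 and 0.05 m and y of cap1_center in the frame of pan between -0.078 and 0.078 m and x of cap2_center in the frame of pan between -0.05 and 0.05 m and y of cap2_center in the frame of pan between -0.078 and 0.078 m and angle between each of vial_c, jar_c, reagent_c, cryobox_c's own z axis and vertical below 0.2 rad); the robot touches nothing.
It fails at once if a cap was lifted: its centre rose more than 18 mm above where it lies flat on the deck (height (world z) of any of cap0_center, cap1_center, cap2_center above 0.08 m).
It fails at once if a jar, the vial or the square box on the deck was displaced by more than 20 mm (distance of any of vial_c, jar_c, reagent_c, cryobox_c from where it was at the start of the episode above 0.02 m).
It also fails if it takes over 58 s, if anything falls off the work surface, if the arm or the gripper's body presses on something with over 40 N, if the wrist force passes 120 N, or if a joint passes its speed limit or range.

### The arm

A 6-joint arm with a two-finger parallel gripper is mounted at the origin on the work surface. World frame = base frame: x ahead of the robot, y to its left, z up, the work surface at z = 0. Lengths are in m, angles in rad, forces in N, time in s.
With the tool pointing down it reaches from about 0.35 to 0.775 m from the base axis. Payload 7.3 kg.
Tool frame: the origin (TCP) lies between the finger pads; the fingertips stand 25 mm ahead of it and the grasp point (between the pads) lies 6 mm ahead of it; y points along the fingers, z is the direction in which the jaws open and shut, and the axes are right-handed (so a half turn about y gives the same grasp; the last joint's range is limited). The gripper opens to 92 mm and grips with 3 to 60 N. Pads are 19 mm wide; open, the fingers measure 130 mm over their backs; the gripper's body (75 mm by 190 mm) begins 47 mm behind the grasp point.
Start: joints at [-1.475, 0.342, 1.524, -0, 1.275, -0.146], TCP at [0.126, -0.51, 0.252] pointing down, gripper open.
Joint ranges: [-2.53, 2.53], [-0.77, 2.02], [0.04, 2.7], [-1, 4.14], [0.28, 2.66], [-3.11, 3.11]. Speed limits (rad/s): [2.57, 2.57, 3.14, 3.14, 3.14, 3.14].

### API

Orientations are given as [roll, pitch, yaw] about the fixed x, y, z axes, in that order (R = Rz(yaw) Ry(pitch) Rx(roll)).
In Python, from cell import sensors, read_camera, hand_in gives the robot as it stands. The module is installed in compiled form; this text tells all that it offers.
- The arm moves only by the tool send_rows, never from a script. Its argument "motion" is a list that holds one entry, the list of rows, each a list of 4 numbers: the shift along the tool's x, y, z in m, then the turn about the tool's y in degrees. In form: [[[tx, ty, tz, twist], ...]]. A call has 1 to 8 rows; each row is the pose to reach, as a shift and turn from the pose measured when the call began, along the tool's axes at that moment; what a row does not reach only later rows make up. A row lasts 1/10 s, in which the tool goes at most 50 mm and 8.59 degrees, less where a joint would pass 70% of its speed; a pose out of reach is approached as far as the arm can. A call with a gripper value outside its range is refused whole. "gripper" is the opening, from 0 (shut) to 1 (fully open), set as the call begins (left out, the last holds). The fingers move at their own pace and stop on an object; "grip_force" is the grip in N (left out, the last holds). Time passes only in rows, so rows that repeat a pose let the fingers close. It gives the time, the measured TCP pose, the force and the opening at its end, in the units of the state.
- sensors.observe(): the state, without advancing time (a new reading comes with each control period).
- read_camera(name): name is "scene" or "top" or "wrist"; returns a dict with "frame" (384x512x3 uint8, red, green, blue), "fx", "fy", "cx", "cy" (pixels), "distortion" ([k1, k2, p1, p2, k3] as OpenCV has them; the pictures are not rectified), "extrinsics" (4x4, takes a point from world to camera coordinates). Camera axes: x right, y up, looking along -z (the intrinsics and any distortion apply to the point x, -y, -z); pixel columns grow to the right and rows downward; lengths in m; the calibration is good to about 2 mm. A picture is of the moment at which its call begins. There is no depth.
- hand_in(): hands the job in, once; it reports no verdict.
The state is a dict: "time": time; "qpos": joint angles; "qvel": joint speeds; "joint_efforts": joint torques, N m; "tool_pos": TCP position; "tool_rot": TCP orientation; "contact_force": force on the tool from outside, world axes, zero at the start; "torque": the same for the moment, N m; "opening": finger opening in m.
Only numpy, scipy, OpenCV 4.12 (cv2) and the standard library are available. Lean on these libraries where they do the work, as an engineer would, in place of code of your own. Each camera call takes 0.05 s, during which the arm holds its last target.

## Working session

There is one attempt and no reset: what is moved stays moved. The work goes in short steps, Python scripts to look and compute and a tool call to move; the robot and the scene stay as the last step left them, time stands still between calls to the robot, and variables do not carry over. Pictures are saved under pics/ and viewed, and the job is handed in when it is done.

Besides the shell and the picture viewer there is one more tool, called after "Request:" as name([rows], argument=value, ...), one row to a line, values as JSON. send_rows: Moves the arm, as the interface text tells. Its arguments: {"type":"object","properties":{"motion":{"type":"array"},"gripper":{"type":"number"},"grip_force":{"type":"number"}},"required":["motion"]}

```bash
mkdir -p pics
python3 - <<'E'
from cell import sensors, read_camera
import cv2,pickle
s=sensors.observe();print({k:s[k] for k in('time','tool_pos','tool_rot','opening','contact_force')})
d={}
for n in('scene','top','wrist'):
    c=read_camera(n);d[n]=c
    cv2.imwrite(f'pics/{n}0.png',cv2.cvtColor(c['frame'],cv2.COLOR_RGB2BGR))
    print(n,c['fx'],c['cx'],c['cy'],c['distortion'],c['extrinsics'])
pickle.dump(d,open('d0.pkl','wb'))
E
```

```text
{'time': 0.0, 'tool_pos': array([ 0.12567639, -0.50935942,  0.25102613]), 'tool_rot': array([-1.57233123e+00,  1.97052305e-04, -2.89982863e+00]), 'opening': 0.09167878464636231, 'contact_force': array([ 0.35946704,  0.24710209, -0.15401219])}
scene 446.48704191157987 255.13665615096917 180.55855720956558 [0.02638301 0.         0.         0.         0.        ] [[-0.70802643  0.70615711  0.00637989  0.33242455]
 [-0.60616092 -0.61235097  0.50753841  0.34000437]
 [ 0.36230859  0.35548337  0.86160551 -1.18076049]
 [ 0.          0.          0.          1.        ]]
top 447.85421294852404 254.58522254388265 193.5305469835568 [-0.0635159  0.         0.         0.         0.       ] [[-0.00582631 -0.99992616  0.01066399  0.06831615]
 [ 0.9974998  -0.00506043  0.07048786 -0.58831059]
 [-0.0704287   0.01104801  0.99745563 -1.21911235]
 [ 0.          0.          0.          1.        ]]
wrist 272.38184704766394 254.88271047402228 193.73046351004618 [-0.04025865  0.          0.          0.          0.        ] [[ 0.23873806 -0.97108252 -0.00169929 -0.52530312]
 [ 0.9226604   0.2273786  -0.31144302  0.03853272]
 [ 0.30282325  0.07278544  0.95026331 -0.39187129]
 [ 0.          0.          0.          1.        ]]
```

View pics/top0.png

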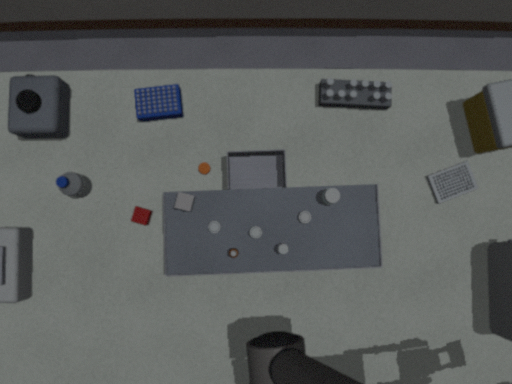

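View pics/scene0.png

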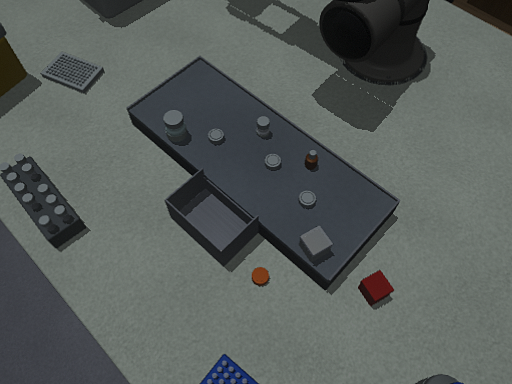

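Top view: the candidates for caps are white discs at (214,227), (256,232) and (305,217). The look-alikes are the white tops of the jar (283,248), reagent jar (331,196) and vial (233,253), plus the orange disc (204,168). I'll measure these and check them in a close crop.

```bash
cat > h.py <<'E'
import numpy as np,cv2
def ray(c,u,v):
    K=np.array([[c['fx'],0,c['cx']],[0,c['fy'],c['cy']],[0,0,1]])
    p=cv2.undistortPoints(np.array([[[u,v]]],float),K,np.array(c['distortion'])).ravel()
    E=np.array(c['extrinsics']);R=E[:3,:3];t=E[:3,3]
    return -R.T@t, R.T@np.array([p[0],-p[1],-1.])
def onz(c,u,v,z):
    o,d=ray(c,u,v);return (o+d*(z-o[2])/d[2])[:2]
def proj(c,P):
    E=np.array(c['extrinsics']);q=E[:3,:3]@np.array(P,float)+E[:3,3]
    K=np.array([[c['fx'],0,c['cx']],[0,c['fy'],c['cy']],[0,0,1]])
    return cv2.projectPoints(np.array([[q[0],-q[1],-q[2]]]),np.zeros(3),np.zeros(3),K,np.array(c['distortion']))[0].ravel()
def blobs(c,thr,zs=0.069,amin=20,roi=None):
    f=c['frame'].astype(int);m=((f.min(2)>thr)&((f.max(2)-f.min(2))<40)).astype(np.uint8)
    n,l,s,ce=cv2.connectedComponentsWithStats(m)
    for i in range(1,n):
        if s[i,4]<amin or s[i,4]>2500: continue
        u,v=ce[i]
        if roi and not(roi[0]<u<roi[2] and roi[1]<v<roi[3]):continue
        print(np.round(ce[i],1),s[i,2:5],np.round(onz(c,u,v,zs),4))
E
python3 - <<'E'
import pickle,cv2;from h import *
d=pickle.load(open('d0.pkl','rb'));c=d['top']
f=c['frame']
cv2.imwrite('pics/crop_top.png',cv2.cvtColor(cv2.resize(f[145:280,155:390],None,fx=3.4,fy=3.4,interpolation=cv2.INTER_CUBIC),cv2.COLOR_RGB2BGR))
for t in(110,125):
  print(t);blobs(c,t,roi=(160,150,385,280))
s=d['scene']
for t in (130,):
  print('scene');blobs(s,t,roi=(125,55,400,290))
E
```

```text
110
[332.3 194.9] [ 13  13 136] [ 0.5804 -0.1418]
[304.6 216.6] [ 8  8 48] [ 0.5232 -0.0667]
[214.1 226.6] [ 7  7 36] [0.498  0.1734]
[255.4 231.8] [ 8  9 46] [0.4837 0.0641]
[283.3 248.7] [ 8  8 48] [ 0.4389 -0.0094]
[376.4 272.7] [ 5  9 20] [ 0.3732 -0.256 ]
[360.7 279.5] [ 8 15 46] [ 0.3557 -0.2137]
[224.  279.3] [ 8  8 22] [0.3596 0.1474]
125
scene
```

View pics/crop_top.png

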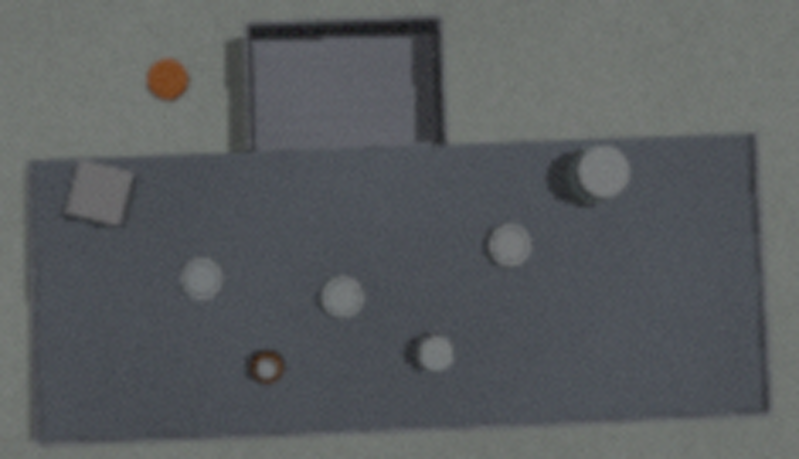

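Run:
```python
import pickle,cv2;from h import *
d=pickle.load(open('d0.pkl','rb'));c=d['top'];s=d['scene']
def P(x,y,z): return onz(c,155+x/3.4-.35,145+y/3.4-.35,z)
g={}
for n,x,y,z in[('FL',27,160,.055),('FR',754,134,.055),('NR',769,411,.061),('NL',35,440,.061),('panFL',246,20,.08),('panFR',440,17,.08),('panNL',252,150,.08),('panNR',444,145,.08),
 ('cap1',202,279,.069),('cap0',343,297,.069),('cap2',510,245,.069),('vial',266,368,.103),('jar',437,353,.097),('reag',604,172,.117),('box',101,190,.097)]:
    g[n]=P(x,y,z);print(n,np.round(g[n],4))
for a,b in(('FL','FR'),('NL','NR'),('panFL','panFR')):
    v=g[a]-g[b];print(a,b,np.linalg.norm(v),np.degrees(np.arctan2(-v[0],v[1])))
print('deck centre',(g['FL']+g['FR']+g['NL']+g['NR'])/4)
# check in scene
im=cv2.cvtColor(s['frame'],cv2.COLOR_RGB2BGR);im=cv2.resize(im,None,fx=1.5,fy=1.5)
Z=dict(FL=.055,FR=.055,NR=.061,NL=.061,panFL=.08,panFR=.08,panNL=.08,panNR=.08,cap1=.069,cap0=.069,cap2=.069,vial=.103,jar=.097,reag=.117,box=.097)
for n in g:
    u=proj(s,[*g[n],Z[n]])*1.5;cv2.circle(im,tuple(int(k) for k in u),3,(0,255,0),1)
cv2.imwrite('pics/scene_chk.png',im[60:450])
```

```text
FL [0.5924 0.3132]
FR [ 0.6103 -0.2655]
NR [ 0.3912 -0.2707]
NL [0.3731 0.3043]
panFL [0.6992 0.1383]
panFR [ 0.7009 -0.0132]
panNL [0.5974 0.1337]
panNR [ 0.6005 -0.0152]
cap1 [0.4978 0.1733]
cap0 [0.4833 0.0637]
cap2 [ 0.5229 -0.0669]
vial [0.4308 0.1225]
jar [ 0.4409 -0.007 ]
reag [ 0.5765 -0.1328]
box [0.566  0.2482]
FL FR 0.5788823753164062 1.774039144154326
NL NR 0.5753458654932421 1.8018178982711406
panFL panFR 0.15151352695990983 0.6661304087329749
deck centre [0.49175407 0.02032881]
```

View pics/scene_chk.png

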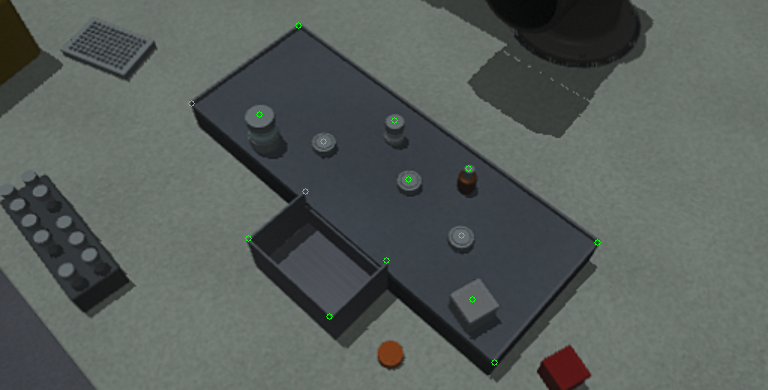

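The crop and the scene reprojection agree: cap1 at (0.498,0.173), cap0 at (0.483,0.064), cap2 at (0.523,-0.067). The deck is turned about 1.8°, its open edge is at x≈0.60, and the pan mouth runs from y≈-0.012 to 0.13. I'll set the fingers about 20 mm apart as a fork, so the cap stays centred while it is pushed along tool x. cap0 goes first.

```bash
cat > go.py <<'E'
import sys,numpy as np
from cell import sensors
from scipy.spatial.transform import Rotation as Ro
s=sensors.observe();R=Ro.from_euler('xyz',s['tool_rot']).as_matrix()
yaw=np.degrees(np.arctan2(R[1,0],R[0,0]))
print('t',round(s['time'],2),'pos',np.round(s['tool_pos'],4),'yaw(x axis)',round(yaw,2),'q',np.round(s['qpos'],2),'open',round(s['opening'],4),'F',np.round(s['contact_force'],1))
for a in sys.argv[1:]:
    x,y,z,w=map(float,a.split(','))
    print(a,'shift mm',np.round(1000*R.T@(np.array([x,y,z])-s['tool_pos']),1),'twist',round(-((w-yaw+180)%360-180),1))
E
python3 go.py 0.45,-0.25,0.25,-178.2
```

```text
t 0.15 pos [ 0.1257 -0.5094  0.2512] yaw(x axis) -166.15 q [-1.47  0.34  1.52  0.    1.28 -0.15] open 0.0918 F [-0.6 -0.7 -0.3]
0.45,-0.25,0.25,-178.2 shift mm [-377.     1.5 -174.2] twist 12.1
```

Request:
send_rows([
  [[-0.377,0,-0.175,12],[-0.377,0,-0.175,12],[-0.377,0,-0.175,12],[-0.377,0,-0.175,12],[-0.377,0,-0.175,12],[-0.377,0,-0.175,12],[-0.377,0,-0.175,12],[-0.377,0,-0.175,12]],
], gripper=0.22)

```text
time: 0.95
tool_pos: [0.4365, -0.2594, 0.2514]
tool_rot: [-1.572, -0.0, -3.109]
contact_force: [0.3, -0.8, 0.2]
opening: 0.0325
```

```bash
python3 go.py 0.45,0.0627,0.2,-178.2
```

```text
t 0.95 pos [ 0.4365 -0.2594  0.2514] yaw(x axis) -178.15 q [-0.69  0.31  1.57  0.    1.26  0.85] open 0.0325 F [ 0.3 -0.8  0.2]
0.45,0.0627,0.2,-178.2 shift mm [ -24.    51.8 -321.4] twist 0.1
```

Request:
send_rows([
  [[-0.021,0,-0.321,0],[-0.021,0.05,-0.321,0],[-0.021,0.05,-0.321,0],[-0.021,0.05,-0.321,0],[-0.021,0.05,-0.321,0],[-0.021,0.05,-0.321,0],[-0.021,0.05,-0.321,0],[-0.021,0.05,-0.321,0]],
])

```text
time: 1.75
tool_pos: [0.4462, 0.0652, 0.201]
tool_rot: [-1.573, -0.002, -3.105]
contact_force: [0.4, -1.0, 0.1]
opening: 0.0204
```

```bash
python3 go.py 0.45,0.0627,0.12,-178.2 0.45,0.0627,0.086,-178.2
python3 - <<'E'
from cell import *
import cv2
c=read_camera('wrist');cv2.imwrite('pics/w1.png',cv2.cvtColor(c['frame'],cv2.COLOR_RGB2BGR))
E
```

```text
t 1.75 pos [0.4462 0.0652 0.201 ] yaw(x axis) -177.89 q [-0.03  0.26  1.79  0.    1.09  1.51] open 0.0204 F [ 0.4 -1.   0.1]
0.45,0.0627,0.12,-178.2 shift mm [-3.9 81.   2.8] twist 0.3
0.45,0.0627,0.086,-178.2 shift mm [ -4.  115.    2.8] twist 0.3
```

View pics/w1.png

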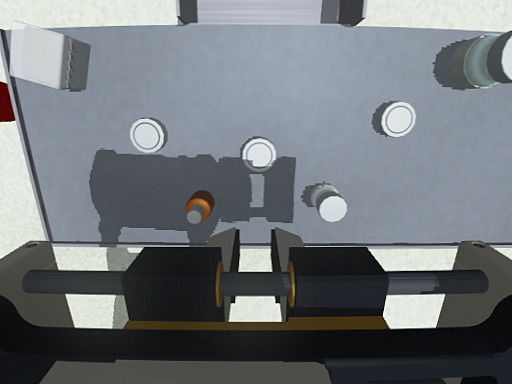

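The wrist view shows cap0 at (258,153), straight ahead of the fork. The vial (200,205) and jar (330,205) are clear on either side. Lowering now.

Request:
send_rows([
  [[-0.002,0.03,0.003,0.3],[-0.002,0.06,0.003,0.3],[-0.002,0.085,0.003,0.3],[-0.002,0.1,0.003,0.3],[-0.002,0.115,0.003,0.3],[-0.002,0.115,0.003,0.3]],
])

```text
time: 2.4
tool_pos: [0.4476, 0.0595, 0.085]
tool_rot: [-1.572, -0.005, -3.112]
contact_force: [-0.7, -1.0, 0.8]
opening: 0.0201
```

```bash
python3 go.py 0.588,0.066,0.086,-178.2
python3 - <<'E'
from cell import *
import cv2
c=read_camera('wrist');cv2.imwrite('pics/w2.png',cv2.cvtColor(c['frame'],cv2.COLOR_RGB2BGR))
E
```

```text
t 2.4 pos [0.4476 0.0595 0.085 ] yaw(x axis) -178.33 q [-0.04  0.44  1.93  0.    0.78  1.5 ] open 0.0201 F [-0.7 -1.   0.8]
0.588,0.066,0.086,-178.2 shift mm [-140.5   -1.7   -2.4] twist -0.1
```

View pics/w2.png

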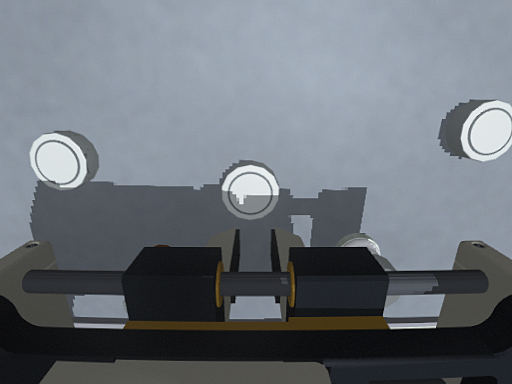

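Request:
send_rows([
  [[0.0,-0.001,-0.004,0],[-0.01,-0.001,-0.004,0],[-0.02,-0.001,-0.004,0],[-0.032,-0.001,-0.004,0],[-0.044,-0.001,-0.004,0],[-0.056,-0.001,-0.004,0],[-0.068,-0.001,-0.004,0],[-0.08,-0.001,-0.004,0]],
])

```text
time: 3.25
tool_pos: [0.5297, 0.0661, 0.0872]
tool_rot: [-1.572, -0.002, -3.112]
contact_force: [-0.6, -1.0, -0.1]
opening: 0.0203
```

```bash
python3 go.py 0.598,0.066,0.086,-178.2
python3 - <<'E'
from cell import *
import cv2
c=read_camera('wrist');cv2.imwrite('pics/w3.png',cv2.cvtColor(c['frame'],cv2.COLOR_RGB2BGR))
E
```

```text
t 3.25 pos [0.5297 0.0661 0.0872] yaw(x axis) -178.31 q [-0.02  0.55  1.7   0.    0.89  1.52] open 0.0203 F [-0.6 -1.  -0.1]
0.598,0.066,0.086,-178.2 shift mm [-68.3   1.    2.1] twist -0.1
```

View pics/w3.png

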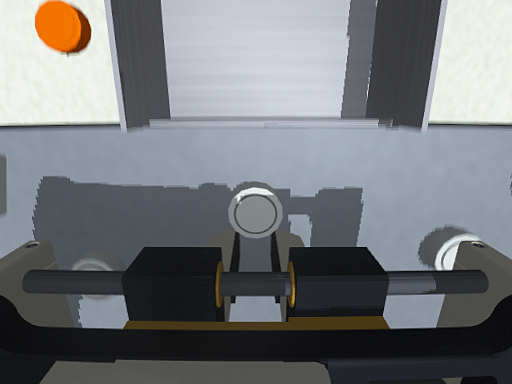

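Cap0 is seated in the fork at (255,213), facing the pan mouth (columns 130–425). Pushing it over the edge.

Request:
send_rows([
  [[-0.012,0,0.002,0],[-0.024,0,0.002,0],[-0.036,0,0.002,0],[-0.048,0,0.002,0],[-0.06,0,0.002,0],[-0.07,0,0.002,0],[-0.078,0,0.002,0],[-0.078,0,0.002,0]],
])

```text
time: 4.1
tool_pos: [0.6108, 0.0663, 0.0876]
tool_rot: [-1.572, 0.002, -3.112]
contact_force: [0.2, -0.2, 0.4]
opening: 0.0202
```

```bash
python3 go.py
python3 - <<'E'
from cell import *
import cv2
c=read_camera('wrist');cv2.imwrite('pics/w4.png',cv2.cvtColor(c['frame'],cv2.COLOR_RGB2BGR))
E
```

```text
t 4.1 pos [0.6108 0.0663 0.0876] yaw(x axis) -178.32 q [-0.02  0.66  1.47  0.    1.01  1.52] open 0.0202 F [ 0.2 -0.2  0.4]
```

View pics/w4.png

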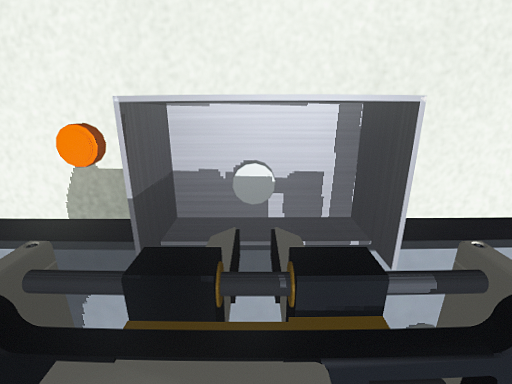

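Cap0 is in the pan at (253,183). Next I'll raise, turn, and go behind cap1 to push it along heading -60°.

Request:
send_rows([
  [[0,-0.05,0,0],[0,-0.1,0,0],[0.05,-0.1,-0.05,-8],[0.1,-0.1,-0.1,-16],[0.125,-0.1,-0.13,-24],[0.125,-0.1,-0.13,-32],[0.125,-0.1,-0.13,-40],[0.125,-0.1,-0.13,-48]],
])

```text
time: 4.95
tool_pos: [0.4798, 0.1934, 0.1878]
tool_rot: [-1.57, 0.001, -2.266]
contact_force: [-0.2, 0.4, 0.1]
opening: 0.02
```

Request:
send_rows([
  [[0,0,0,-8],[0,0,0,-16],[0,0,0,-24],[0,0,0,-32],[0,0,0,-40],[0,0,0,-48],[0,0,0,-56],[0,0,0,-64]],
])

```text
time: 5.75
tool_pos: [0.4792, 0.1933, 0.1879]
tool_rot: [-1.57, 0.0, -1.143]
contact_force: [0.0, 0.0, -0.8]
opening: 0.0204
```

```bash
python3 go.py 0.481,0.202,0.187,-60
```

```text
t 5.75 pos [0.4792 0.1933 0.1879] yaw(x axis) -65.52 q [ 0.23  0.39  1.64  0.    1.11 -0.19] open 0.0204 F [ 0.   0.  -0.8]
0.481,0.202,0.187,-60 shift mm [-7.2  0.9  5.3] twist -5.5
```

Request:
send_rows([
  [[-0.007,0,0.005,-5.5],[-0.007,0,0.005,-5.5],[-0.007,0.03,0.005,-5.5],[-0.007,0.055,0.005,-5.5],[-0.007,0.055,0.005,-5.5]],
])

```text
time: 6.25
tool_pos: [0.4785, 0.2009, 0.1302]
tool_rot: [-1.576, 0.002, -1.05]
contact_force: [-0.4, -0.0, 0.4]
opening: 0.02
```

```bash
python3 go.py 0.481,0.202,0.086,-60
python3 - <<'E'
from cell import *
import cv2
c=read_camera('wrist');cv2.imwrite('pics/w5.png',cv2.cvtColor(c['frame'],cv2.COLOR_RGB2BGR))
E
```

```text
t 6.25 pos [0.4785 0.2009 0.1302] yaw(x axis) -60.16 q [ 0.25  0.47  1.7   0.    0.98 -0.27] open 0.02 F [-0.4 -0.   0.4]
0.481,0.202,0.086,-60 shift mm [ 0.4 44.2  2.9] twist -0.2
```

View pics/w5.png

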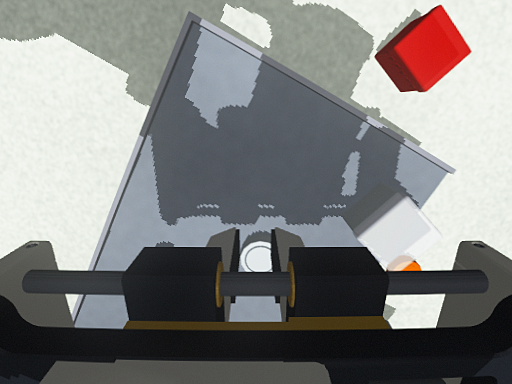

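The wrist camera now looks back along the push. Cap1 shows centred in the fork gap at (258,258), and the box at (400,235) is clear. Lowering.

Request:
send_rows([
  [[-0.001,0.02,0.003,0],[-0.001,0.035,0.003,0],[-0.001,0.044,0.003,0],[-0.001,0.044,0.003,0]],
])

```text
time: 6.7
tool_pos: [0.4817, 0.2035, 0.0881]
tool_rot: [-1.574, 0.001, -1.05]
contact_force: [-0.6, 0.2, 0.2]
opening: 0.0199
```

```bash
python3 go.py 0.54,0.102,0.086,-60
python3 - <<'E'
from cell import *
import cv2
from h import *
c=read_camera('top');cv2.imwrite('pics/t1.png',cv2.cvtColor(cv2.resize(c['frame'][145:285,155:395],None,fx=3.2,fy=3.2),cv2.COLOR_RGB2BGR))
E
```

```text
t 6.7 pos [0.4817 0.2035 0.0881] yaw(x axis) -60.18 q [ 0.25  0.53  1.73  0.    0.88 -0.27] open 0.0199 F [-0.6  0.2  0.2]
0.54,0.102,0.086,-60 shift mm [1.171e+02 1.900e+00 1.000e-01] twist -0.2
```

View pics/t1.png

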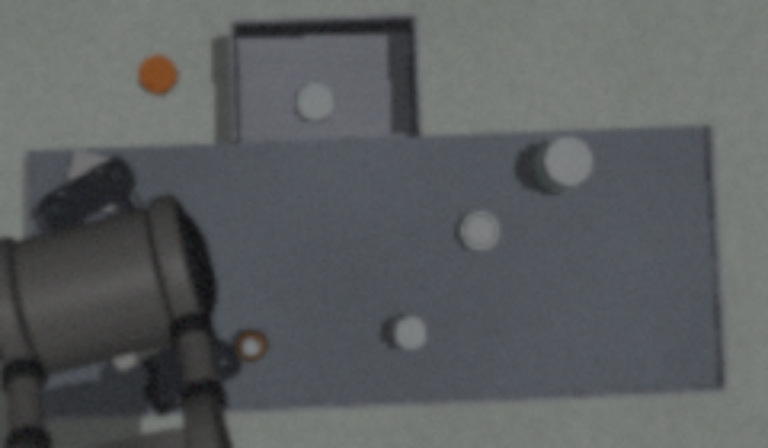

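Request:
send_rows([
  [[0.01,0.001,0,0],[0.022,0.001,0,0],[0.034,0.001,0,0],[0.046,0.001,0,0],[0.058,0.001,0,0],[0.07,0.001,0,0],[0.082,0.001,0,0],[0.094,0.001,0,0]],
])

```text
time: 7.55
tool_pos: [0.5293, 0.1211, 0.0875]
tool_rot: [-1.573, 0.001, -1.05]
contact_force: [-0.3, 0.1, 0.9]
opening: 0.0203
```

Request:
send_rows([
  [[0.01,0,0,0],[0.016,0,0,0],[0.018,0,0,0],[0.016,0,0,0],[0.01,0,0,0],[-0.01,0,0,0]],
])

```text
time: 8.15
tool_pos: [0.5245, 0.1298, 0.0876]
tool_rot: [-1.572, 0.001, -1.051]
contact_force: [0.2, 0.6, 0.6]
opening: 0.0202
```

Request:
send_rows([
  [[-0.01,-0.05,0,0],[-0.02,-0.1,0,0],[-0.04,-0.12,0,8],[-0.06,-0.12,0,16],[-0.06,-0.12,0,24],[-0.06,-0.12,0,32],[-0.06,-0.12,0,40],[-0.06,-0.12,0,48]],
])

```text
time: 8.95
tool_pos: [0.4941, 0.1828, 0.2076]
tool_rot: [-1.573, -0.001, -1.894]
contact_force: [0.2, 0.6, 0.4]
opening: 0.0202
```

```bash
python3 go.py
python3 - <<'E'
from cell import *
import cv2
from h import *
c=read_camera('top');cv2.imwrite('pics/t2.png',cv2.cvtColor(cv2.resize(c['frame'][145:285,155:395],None,fx=3.2,fy=3.2),cv2.COLOR_RGB2BGR))
blobs(c,100,roi=(160,150,385,280))
c=read_camera('scene');cv2.imwrite('pics/s2.png',cv2.cvtColor(c['frame'],cv2.COLOR_RGB2BGR))
E
```

```text
t 8.95 pos [0.4941 0.1828 0.2076] yaw(x axis) -108.5 q [0.21 0.39 1.59 0.   1.17 0.53] open 0.0202 F [0.2 0.6 0.4]
[241.6 164.4] [13 17 47] [0.6635 0.0998]
[253.9 175.5] [ 14  17 131] [0.6334 0.0673]
[332.4 194.9] [ 15  15 176] [ 0.5807 -0.142 ]
[247.4 207. ] [ 12  11 106] [0.5495 0.0849]
[304.8 216.6] [ 12  12 110] [ 0.5233 -0.0674]
[283.1 248.7] [ 9 10 75] [ 0.4389 -0.0087]
```

View pics/t2.png

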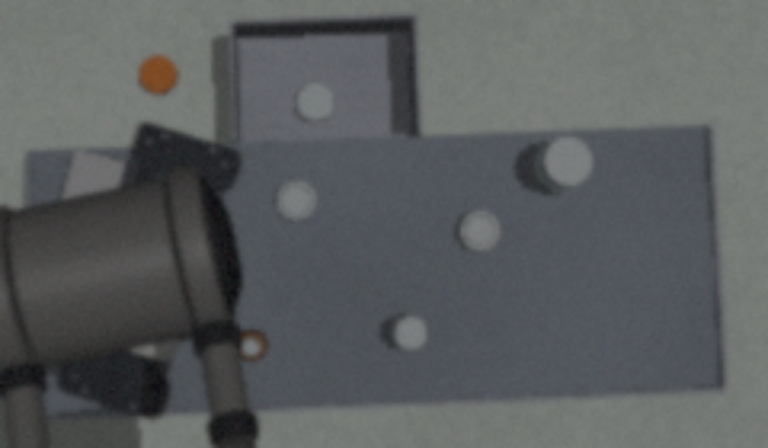

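View pics/s2.png

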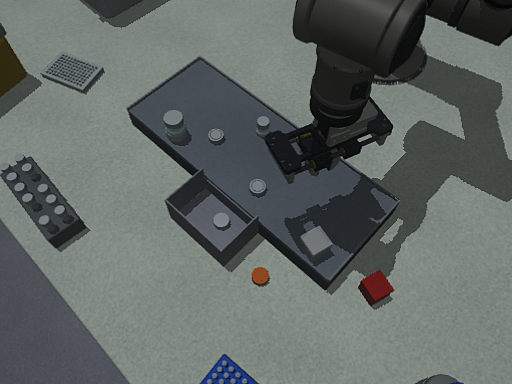

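Cap1 is now at (0.5495,0.085), in front of the mouth (scene picture (258,187)). Turning back to the straight heading and pushing it.

```bash
python3 go.py 0.514,0.084,0.2,-178.2
```

```text
t 9.05 pos [0.4942 0.1827 0.2076] yaw(x axis) -108.25 q [0.21 0.39 1.59 0.   1.17 0.53] open 0.0204 F [-0.5  0.2 -0.6]
0.514,0.084,0.2,-178.2 shift mm [87.5  7.5 49.7] twist 70.0
```

Request:
send_rows([
  [[0,0,0,8],[0,0,0,16],[0,0,0,24],[0,0,0,32],[0,0,0,40],[0,0,0,48],[0,0,0,56],[0,0,0,64]],
])

```text
time: 9.85
tool_pos: [0.4938, 0.1831, 0.2075]
tool_rot: [-1.571, -0.002, -3.007]
contact_force: [-0.7, 0.2, -0.8]
opening: 0.0201
```

```bash
python3 go.py 0.514,0.084,0.13,-178.2
```

```text
t 9.85 pos [0.4938 0.1831 0.2075] yaw(x axis) -172.29 q [0.21 0.39 1.59 0.   1.17 1.65] open 0.0201 F [-0.7  0.2 -0.8]
0.514,0.084,0.13,-178.2 shift mm [ -6.9  77.5 101. ] twist 5.9
```

Request:
send_rows([
  [[-0.007,0,0.05,6],[-0.007,0,0.098,6],[-0.007,0.03,0.101,6],[-0.007,0.077,0.101,6],[-0.007,0.077,0.101,6],[-0.007,0.077,0.101,6]],
])

```text
time: 10.45
tool_pos: [0.5138, 0.0844, 0.1308]
tool_rot: [-1.571, -0.004, -3.109]
contact_force: [-0.9, 0.7, 0.1]
opening: 0.0203
```

```bash
python3 go.py 0.514,0.084,0.087,-178.2
python3 - <<'E'
from cell import *
import cv2
c=read_camera('wrist');cv2.imwrite('pics/w6.png',cv2.cvtColor(c['frame'],cv2.COLOR_RGB2BGR))
E
```

```text
t 10.45 pos [0.5138 0.0844 0.1308] yaw(x axis) -178.14 q [ 0.02  0.47  1.7  -0.    0.98  1.55] open 0.0203 F [-0.9  0.7  0.1]
0.514,0.084,0.087,-178.2 shift mm [-0.4 43.8  0.4] twist 0.1
```

View pics/w6.png

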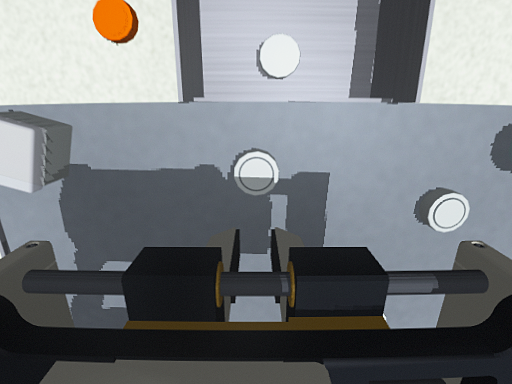

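Cap1 at (257,172) is aligned with the fork. Lowering and pushing.

Request:
send_rows([
  [[0,0.025,0,0],[0,0.04,0,0],[0,0.043,0,0],[-0.005,0.043,0,0],[-0.015,0.043,0,0],[-0.027,0.043,0,0],[-0.039,0.043,-0.001,0],[-0.051,0.043,-0.002,0]],
])

```text
time: 11.3
tool_pos: [0.5677, 0.0883, 0.0905]
tool_rot: [-1.571, 0.002, -3.109]
contact_force: [0.4, -0.2, -0.9]
opening: 0.0203
```

Request:
send_rows([
  [[-0.012,0,-0.001,0],[-0.024,0,-0.002,0],[-0.036,0,-0.003,0],[-0.044,0,-0.003,0],[-0.048,0,-0.003,0],[-0.048,0,-0.003,0]],
])

```text
time: 11.9
tool_pos: [0.6163, 0.0928, 0.0909]
tool_rot: [-1.571, 0.003, -3.109]
contact_force: [-0.2, 0.0, -0.1]
opening: 0.0204
```

```bash
python3 go.py
python3 - <<'E'
from cell import *
import cv2
c=read_camera('wrist');cv2.imwrite('pics/w7.png',cv2.cvtColor(c['frame'],cv2.COLOR_RGB2BGR))
E
```

```text
t 11.9 pos [0.6163 0.0928 0.0909] yaw(x axis) -178.13 q [ 0.03  0.67  1.44 -0.    1.03  1.56] open 0.0204 F [-0.2  0.  -0.1]
```

View pics/w7.png

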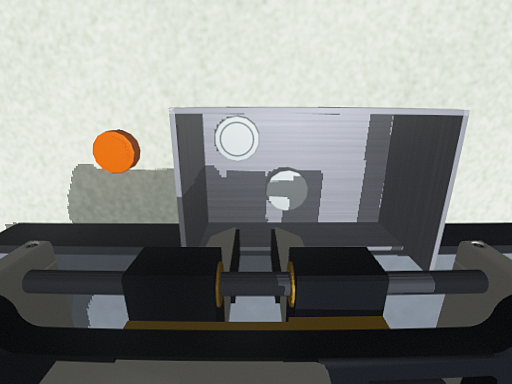

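Cap0 (287,190) and cap1 (237,138) are both in the pan. Now cap2, along heading +70°.

Request:
send_rows([
  [[0,-0.05,0,0],[0,-0.1,0,0],[0.04,-0.11,0.04,-8],[0.07,-0.11,0.08,-16],[0.1,-0.11,0.12,-24],[0.1,-0.11,0.16,-32],[0.1,-0.11,0.19,-40],[0.1,-0.11,0.19,-48]],
])

```text
time: 12.75
tool_pos: [0.521, -0.1041, 0.201]
tool_rot: [-1.568, 0.001, -2.27]
contact_force: [-0.5, 0.6, 0.0]
opening: 0.0205
```

Request:
send_rows([
  [[0,0,0,-8],[0,0,0,-16],[0,0,0,-20],[0,0,0,-20]],
])

```text
time: 13.15
tool_pos: [0.5205, -0.104, 0.2011]
tool_rot: [-1.568, -0.0, -1.92]
contact_force: [0.0, 0.2, 0.1]
opening: 0.0202
```

```bash
python3 go.py 0.5115,-0.098,0.13,-110
```

```text
t 13.15 pos [ 0.5205 -0.104   0.2011] yaw(x axis) -110.02 q [-0.34  0.4   1.59 -0.    1.15  0.01] open 0.0202 F [0.  0.2 0.1]
0.5115,-0.098,0.13,-110 shift mm [ -2.5  71.  -10.7] twist -0.0
```

Request:
send_rows([
  [[-0.002,0,-0.011,0],[-0.002,0.03,-0.011,0],[-0.002,0.06,-0.011,0],[-0.002,0.071,-0.011,0],[-0.002,0.071,-0.011,0]],
])

```text
time: 13.65
tool_pos: [0.5098, -0.0978, 0.1289]
tool_rot: [-1.571, -0.0, -1.921]
contact_force: [-0.7, 0.5, 0.3]
opening: 0.0205
```

```bash
python3 go.py 0.5115,-0.098,0.087,-110
python3 - <<'E'
from cell import *
import cv2
c=read_camera('wrist');cv2.imwrite('pics/w8.png',cv2.cvtColor(c['frame'],cv2.COLOR_RGB2BGR))
E
```

```text
t 13.65 pos [ 0.5098 -0.0978  0.1289] yaw(x axis) -110.06 q [-0.34  0.47  1.71 -0.    0.97  0.01] open 0.0205 F [-0.7  0.5  0.3]
0.5115,-0.098,0.087,-110 shift mm [-0.4 41.9  1.7] twist -0.1
```

View pics/w8.png

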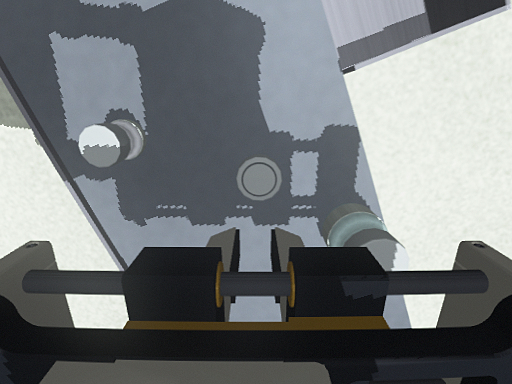

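Cap2 at (259,178) is aligned. The reagent jar (360,235) sits outside the right finger. I'll lower slowly and watch the force.

Request:
send_rows([
  [[0,0.01,0.001,0],[0,0.02,0.001,0],[0,0.028,0.001,0],[0,0.035,0.001,0],[0,0.041,0.001,0],[0,0.041,0.001,0]],
])

```text
time: 14.3
tool_pos: [0.5114, -0.0984, 0.0883]
tool_rot: [-1.57, -0.0, -1.921]
contact_force: [0.5, -0.3, -0.4]
opening: 0.0203
```

```bash
python3 go.py 0.552,0.013,0.087,-110
python3 - <<'E'
from cell import *
import cv2
from h import *
c=read_camera('top');cv2.imwrite('pics/t3.png',cv2.cvtColor(cv2.resize(c['frame'][145:285,155:395],None,fx=3.2,fy=3.2),cv2.COLOR_RGB2BGR))
c=read_camera('scene');cv2.imwrite('pics/s3.png',cv2.cvtColor(cv2.resize(c['frame'][50:290,100:400],None,fx=2.4,fy=2.4),cv2.COLOR_RGB2BGR))
E
```

```text
t 14.3 pos [ 0.5114 -0.0984  0.0883] yaw(x axis) -110.05 q [-0.34  0.53  1.74 -0.    0.87  0.01] open 0.0203 F [ 0.5 -0.3 -0.4]
0.552,0.013,0.087,-110 shift mm [-118.6    1.3   -0. ] twist -0.1
```

View pics/s3.png

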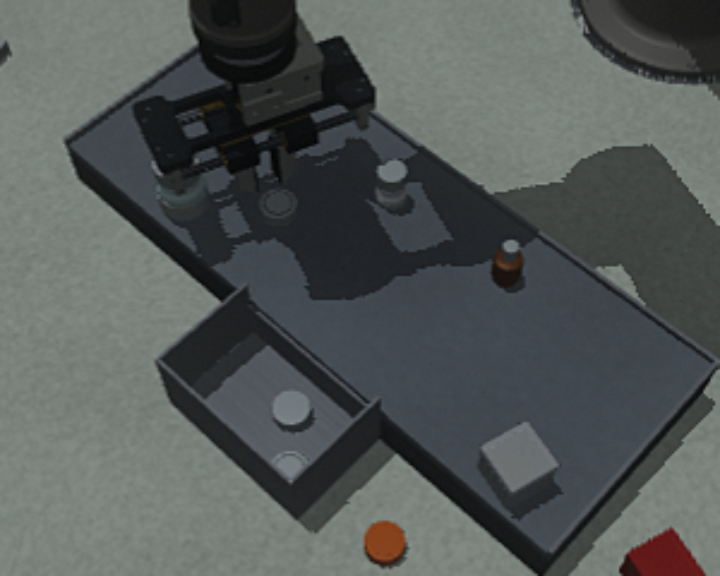

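No contact force, and the reagent jar stands at its place (180,190). Pushing cap2 gently.

Request:
send_rows([
  [[-0.008,0,0,0],[-0.018,0,0,0],[-0.03,0,0,0],[-0.042,0,0,0],[-0.054,0,0,0],[-0.066,0,0,0],[-0.078,0,0,0],[-0.09,0,0,0]],
])

```text
time: 15.2
tool_pos: [0.5431, -0.013, 0.0892]
tool_rot: [-1.569, -0.0, -1.92]
contact_force: [-0.9, -0.8, -0.1]
opening: 0.0201
```

Request:
send_rows([
  [[-0.01,0,0,0],[-0.018,0,0,0],[-0.022,0,0,0],[-0.02,0,0,0],[-0.01,0,0,0],[0.01,0,0,0]],
])

```text
time: 15.8
tool_pos: [0.5394, -0.0228, 0.0891]
tool_rot: [-1.569, -0.0, -1.919]
contact_force: [0.6, -1.1, -0.6]
opening: 0.0203
```

Request:
send_rows([
  [[0,-0.05,0,0],[0.01,-0.1,0,0],[0.04,-0.11,0,8],[0.06,-0.11,0,16],[0.06,-0.11,0,24],[0.06,-0.11,0,32],[0.06,-0.11,0,40],[0.06,-0.11,0,48]],
])

```text
time: 16.6
tool_pos: [0.518, -0.0803, 0.1991]
tool_rot: [-1.569, 0.001, -2.764]
contact_force: [0.1, -0.3, 0.3]
opening: 0.0203
```

```bash
python3 go.py
python3 - <<'E'
from cell import *
import cv2
from h import *
c=read_camera('top');cv2.imwrite('pics/t4.png',cv2.cvtColor(cv2.resize(c['frame'][145:285,155:395],None,fx=3.2,fy=3.2),cv2.COLOR_RGB2BGR))
blobs(c,100,roi=(160,150,385,280))
E
```

```text
t 16.6 pos [ 0.518  -0.0803  0.1991] yaw(x axis) -158.39 q [-0.3   0.39  1.61 -0.    1.14  0.89] open 0.0203 F [ 0.1 -0.3  0.3]
[253.7 171.9] [  45   31 1039] [0.6432 0.0676]
[268.1 202.1] [12  9 82] [0.5623 0.0298]
[334.7 275.9] [ 49  21 648] [ 0.3661 -0.1447]
```

View pics/t4.png

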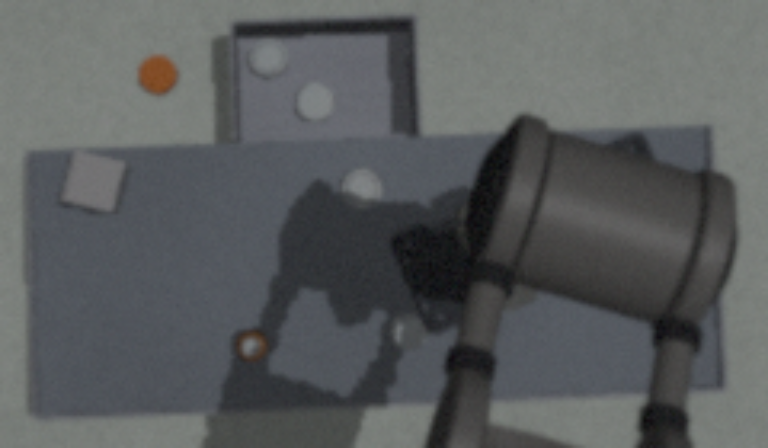

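Cap2 is at about (0.560,0.030), inside the mouth's width. Turning straight for the last push.

```bash
python3 go.py 0.522,0.03,0.13,-178.2
```

```text
t 16.65 pos [ 0.5181 -0.0803  0.1991] yaw(x axis) -158.78 q [-0.3   0.39  1.61 -0.    1.14  0.9 ] open 0.0202 F [ 0.4 -0.6  0.2]
0.522,0.03,0.13,-178.2 shift mm [ -43.4   69.  -101.5] twist 19.4
```

Request:
send_rows([
  [[0,0,0,8],[0,0,0,16],[0,0,0,19.8],[0,0,0,19.8]],
])

```text
time: 17.05
tool_pos: [0.5176, -0.0811, 0.199]
tool_rot: [-1.57, 0.001, -3.116]
contact_force: [0.3, 0.2, 0.4]
opening: 0.0204
```

```bash
python3 go.py 0.522,0.03,0.13,-178.2
```

```text
t 17.05 pos [ 0.5176 -0.0811  0.199 ] yaw(x axis) -178.53 q [-0.3   0.39  1.61 -0.    1.14  1.24] open 0.0204 F [0.3 0.2 0.4]
0.522,0.03,0.13,-178.2 shift mm [  -7.1   68.9 -111. ] twist -0.3
```

Request:
send_rows([
  [[-0.007,0,-0.05,0],[-0.007,0,-0.1,0],[-0.007,0.02,-0.111,0],[-0.007,0.05,-0.111,0],[-0.007,0.069,-0.111,0],[-0.007,0.069,-0.111,0]],
])

```text
time: 17.65
tool_pos: [0.52, 0.0298, 0.1275]
tool_rot: [-1.57, -0.004, -3.113]
contact_force: [0.2, -0.8, -0.2]
opening: 0.0201
```

```bash
python3 go.py 0.522,0.03,0.087,-178.2
python3 - <<'E'
from cell import *
import cv2
c=read_camera('wrist');cv2.imwrite('pics/w9.png',cv2.cvtColor(c['frame'],cv2.COLOR_RGB2BGR))
E
```

```text
t 17.65 pos [0.52   0.0298 0.1275] yaw(x axis) -178.34 q [-0.09  0.47  1.7  -0.    0.97  1.45] open 0.0201 F [ 0.2 -0.8 -0.2]
0.522,0.03,0.087,-178.2 shift mm [-2.1 40.5 -0.1] twist -0.1
```

View pics/w9.png

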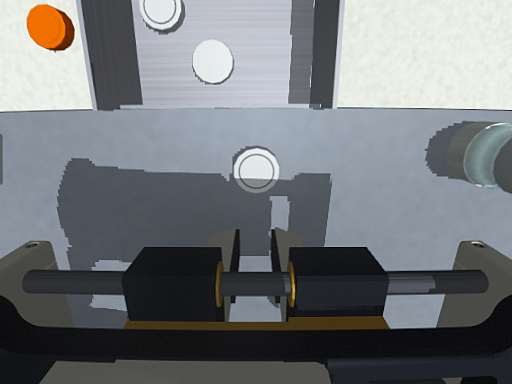

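Cap2 at (256,170) is aligned, with the mouth spanning columns 97–335. Lowering and pushing, with a slight steer to +y.

Request:
send_rows([
  [[0,0.025,0,0],[0,0.038,0,0],[0,0.04,0,0],[-0.006,0.04,0,0],[-0.016,0.04,-0.001,0],[-0.028,0.04,-0.002,0],[-0.04,0.04,-0.003,0],[-0.05,0.04,-0.004,0]],
])

```text
time: 18.5
tool_pos: [0.573, 0.035, 0.0903]
tool_rot: [-1.569, 0.001, -3.113]
contact_force: [-0.2, 0.5, 1.4]
opening: 0.02
```

Request:
send_rows([
  [[-0.012,0,-0.001,0],[-0.024,0,-0.002,0],[-0.034,0,-0.002,0],[-0.04,0,-0.002,0],[-0.042,0,-0.002,0],[-0.042,0,-0.002,0]],
])

```text
time: 19.1
tool_pos: [0.615, 0.0382, 0.0904]
tool_rot: [-1.569, 0.001, -3.113]
contact_force: [0.3, -0.1, -0.2]
opening: 0.0199
```

```bash
python3 go.py
python3 - <<'E'
from cell import *
import cv2
c=read_camera('wrist');cv2.imwrite('pics/w10.png',cv2.cvtColor(c['frame'],cv2.COLOR_RGB2BGR))
E
```

```text
t 19.1 pos [0.615  0.0382 0.0904] yaw(x axis) -178.37 q [-0.06  0.66  1.46 -0.    1.02  1.48] open 0.0199 F [ 0.3 -0.1 -0.2]
```

View pics/w10.png

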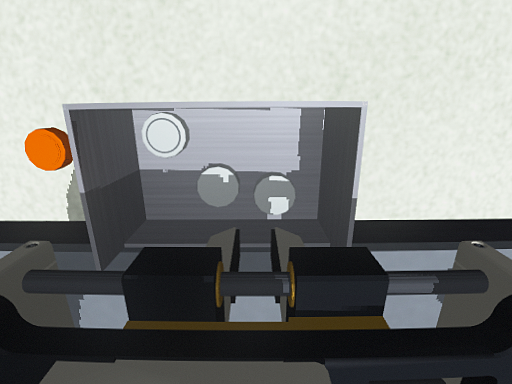

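All three caps are in the pan: (164,135), (217,185) and (274,193). Retreating up and clear.

Request:
send_rows([
  [[0,-0.05,0,0],[0,-0.1,0,0],[0,-0.15,0,0],[0.03,-0.18,0,0],[0.08,-0.18,0.05,0],[0.1,-0.18,0.1,0],[0.1,-0.18,0.15,0],[0.1,-0.18,0.2,0]],
])

```text
time: 19.95
tool_pos: [0.5191, -0.1441, 0.2714]
tool_rot: [-1.569, 0.002, -3.112]
contact_force: [1.2, 0.2, -0.3]
opening: 0.0205
```

Request:
send_rows([
  [[0,0,0.05,0],[0,0,0.1,0],[0,0,0.15,0],[0,0,0.2,0],[0,0,0.2,0],[0,0,0.2,0],[0,0,0.2,0]],
])

```text
time: 20.65
tool_pos: [0.5248, -0.3428, 0.2717]
tool_rot: [-1.57, 0.001, -3.112]
contact_force: [-0.5, -0.1, -0.7]
opening: 0.02
```

```bash
python3 go.py
python3 - <<'E'
from cell import *
import cv2
from h import *
c=read_camera('top');cv2.imwrite('pics/t5.png',cv2.cvtColor(cv2.resize(c['frame'][145:285,155:395],None,fx=3.2,fy=3.2),cv2.COLOR_RGB2BGR))
blobs(c,100,roi=(160,150,385,280))
c=read_camera('scene');cv2.imwrite('pics/s5.png',cv2.cvtColor(c['frame'],cv2.COLOR_RGB2BGR))
E
```

```text
t 20.65 pos [ 0.5248 -0.3428  0.2717] yaw(x axis) -178.29 q [-0.7   0.52  1.19  0.    1.43  0.84] open 0.02 F [-0.5 -0.1 -0.7]
[248.7 171.1] [ 34  31 414] [0.6454 0.0811]
[270.  178.3] [ 12  17 139] [0.6258 0.0243]
[332.3 194.8] [ 15  15 176] [ 0.5808 -0.1418]
[283.1 248.6] [ 9 10 76] [ 0.4391 -0.0088]
```

View pics/t5.png

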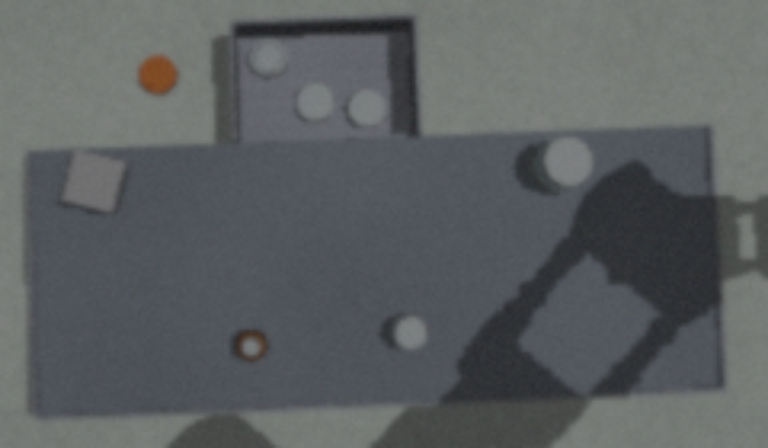

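View pics/s5.png

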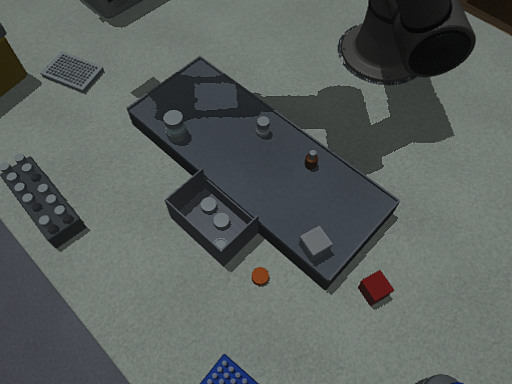

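All three caps lie in the pan (top crop (268,58), (315,102), (367,108)). The vial, jars and box are upright and unmoved, and the arm is clear. Handing in.

```bash
python3 -c "
from cell import hand_in;print(hand_in())"
```

```text
the job is handed in; nothing more can be done
None
```

All three caps are in the catch pan, and I handed the job in at about 21 s of the 58 s allowed. I set the fingers 20 mm apart as a fork and pushed each cap along the deck. Cap0 went straight ahead; cap1 and cap2 were first pushed sideways in front of the mouth, then over the edge.

- **Caps:** The last top and scene pictures show all three inside the pan's outline, down on its floor. I never gripped a cap.
- **Things on the deck:** Both jars measured within about 1 mm of their starting places. The vial and box I only compared by eye; they look upright and unmoved. The orange disc and red box were not touched.
- **Arm:** It finished raised and clear of everything. The force readings I saw stayed below about 2 N.

No check failed. Two checks were slightly off: the pan's edge measured about 1° different from the deck's, which I put down to pixel error. The arm also missed its targets by up to about 5 mm in places, which I corrected from the wrist camera or the measured pose.

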